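Let the coin jar roll down the boot drain board and catch it

ROBOT

A 6-joint arm with a two-finger parallel gripper is mounted at the origin on the work surface. World frame = base frame: x ahead of the robot, y to its left, z up, the work surface at z = 0. Lengths are in m, angles in rad, forces in N, time in s.
With the tool pointing down it reaches from about 0.35 to 0.975 m from the base axis. Payload 17.4 kg.
Tool frame: the origin (TCP) lies between the finger pads, 19 mm behind the fingertips; this is the grasp point; z points along the fingers, y is the direction in which the jaws open and shut (so a half turn about z gives the same grasp; the last joint's range is limited). The gripper opens to 85 mm and grips with 20 to 120 N. Pads are 22 mm wide; open, the fingers measure 114 mm over their backs; the gripper's body (76 mm by 85 mm) begins 54 mm behind the grasp point. The pads swing forward as they close: fully open they stand 13 mm farther back than shut.
Start: joints at [-1.295, 0.116, 1.442, -0, 1.584, -0.038], TCP at [0.208, -0.642, 0.25] pointing down, gripper open.
Joint ranges: [-2.83, 2.83], [-0.83, 2.19], [0.07, 2.5], [-1.14, 4.28], [0.01, 3], [-2.97, 2.97]. Speed limits (rad/s): [1.89, 1.89, 2.22, 3.14, 3.14, 3.14].

INTERFACE

Orientations are given as a rotation vector (axis times angle).
In Python, from bench import env gives the robot as it stands.
- The arm moves only by the tool servo_tool, never from a script. Its argument "steps" is a list that holds one entry, the list of rows, each a list of 5 numbers: the shift along the tool's x, y, z in m, then the turn about the tool's z in rad, then the finger opening in m, from 0 to 0.0854. In form: [[[x, y, z, yaw, hand], ...]]. A call has 1 to 20 rows; each row is the pose to reach, as a shift and turn from the pose commanded when the call began, along the tool's axes at that moment; what a row does not reach only later rows make up. A row lasts 1/8 s, in which the tool goes at most 62.5 mm and 10.7 degrees, less where a joint would pass 70% of its speed; a pose out of reach is approached as far as the arm can. A call with a gripper value outside its range is refused whole. The fingers move at their own pace and stop on an object; "force" is the grip in N (left out, the last holds). Time passes only in rows, so rows that repeat a pose let the fingers close. It gives the time, the measured TCP pose, the force and the opening at its end, in the units of the state.
- env.get_obs(): the state, without advancing time (a new reading comes with each control period).
- env.grab_frame(name): name is "scene" or "top" or "wrist"; returns (picture, depth): 400x640x3 uint8, red, green, blue; 400x640 float32, m along the optical axis (not along the pixel's ray), 0 where there is no reading.
- env.calibration(name): a dict with "camera_matrix" (3x3 intrinsics, pixels), "cam_to_world" (4x4, takes a point from camera to world coordinates); the wrist camera has in their place "hand_eye" (4x4, takes a point from camera to tool coordinates, whose origin is the TCP and whose axes are the flange's). Camera axes: x right, y down, z forward; pixel columns grow to the right and rows downward; lengths in m; the calibration is good to about 2 mm. A picture is of the moment at which its call begins: read the wrist's pose just before it. calibration takes no time and is no camera call.
- env.finish_job(): hands the job in, once; it reports no verdict.
Trained networks look in the newest picture that a camera, given by its name, has taken for a name from the list of things; names that differ only in an ending like _2 or _b are one class to them, and where a whole thing is asked for, a point or a joint stands for the part that bears it (a point fixed in the world has none). Each returns a list of dicts, best first, with "conf" (0 to 1); they miss things now and then, are a little off and sometimes report something else, mostly with a low value. They report only what shows in the picture. A call takes as long as a camera call. They do not tell look-alikes from the thing itself.
- env.boxes_of(camera, target): "rect" ([left, top, right, bottom] in pixels, round what is visible of it).
The state is a dict: "time": time; "qpos": joint angles; "joint_vel": joint speeds; "effort": joint torques, N m; "position": TCP position; "ee_rot": TCP orientation; "force": force on the tool from outside, world axes, zero at the start; "torque": the same for the moment, N m; "width": finger opening in m.
Only numpy, scipy, OpenCV 4.12 (cv2) and the standard library are available. Lean on these libraries where they do the work, as an engineer would, in place of code of your own. Each camera call takes 0.05 s, during which the arm holds its last target. There are 200 camera calls.

TASK

The boots need the upper end of the sloping drain board, where the sealed glass coin jar is parked behind the chrome door stopper; the jar is too thick to grip, so it has to roll down. Take the stopper out, stand it upright on the bench top beside the board, let the jar roll on its own past the joint in the middle of the board, then meet it with the fingers moving along with it, brake it smoothly to a standstill short of the lip at the low end, never stopping it dead, and keep it still for about a second. Then let it down gently until it lies straight against the lip and take the hand away; never knock the glass, and leave everything else where it is.

Things in the scene. Friction and masses are not known exactly. Their poses are not given: they have to be found in the camera images.
- board: fixed sloping boot drain board of oak with grooves, 212 mm wide, 700 mm long, folding at a dark joint across its middle. Origin: middle of the running surface on that joint, about 48 mm above the bench. Its y axis runs downhill along the surface (fall 0.021 to 0.037 rad, set by its screw feet, see its pose), x across, z out of the surface. Upper half: y < 0. The jar runs down it along +y
- near_rim (a point): middle of the top of the board's side rim nearer the robot: board (-100, 0, 18) mm, board axes. Both side rims are 18 mm high and 12 mm thick (inner faces at x = +-94 mm, outer faces at +-106 mm). Across the upper end stands a board 30 mm high (inner face at y = -338 mm)
- lip (a point): point on the end lip across the low end of the board, 12 mm thick, 25 mm high above the running surface; the point lies in the middle of its inner face (board y = +338 mm) at the surface, axes as the board's
- low_rest (a point): where the middle of the jar's axis lies when the jar rests against the lip: board (0, 298, 45) mm, fixed to the board, board axes
- jar: sealed glass jar packed with coins, lying across the board at its upper end, leaning on the stopper: glass 90 mm in diameter, 120 mm long. Origin on its axis, middle of the glass, 45 mm above the surface; x along its axis (the board's x), y and z turn as it rolls. About 0.9 kg (-25 to +10 %), rolls like a solid cylinder; rolling friction eats 0.014 rad of the fall
- jar_lid (a point): centre of the outer face of the jar's metal lid, on its axis, 82 mm from the jar's origin towards -x; lid 76 mm in diameter, 22 mm long. Once free the jar gains speed at 6.5 m/s2 x (fall - 0.014), 0.04 to 0.15 m/s each second: 1.6 to 3.5 s to the middle joint, 0.14 to 0.29 m/s there. A hard stop at that speed is a knock; a hand that runs along with it a few cm/s slower is soft
- stopper: chrome door stopper, 0.40 kg: upright cylinder 48 mm in diameter, 58 mm high, on a rubber foot; above it a neck 18 mm thick and a round knob 32 mm in diameter, 72 to 96 mm above the foot, to grip from above. Stands on the board just downhill of the jar, its side touching the glass. Origin under its foot, z up. In the end it stands on the bench top (z = 0) beside the board
- tray: fixed brown ceramic drip tray, 240 x 150 x 22 mm, on the bench beyond the low end of the board; origin under its middle, bystander
- boot_a: toe part of a green hard-plastic rain boot, 200 x 90 x 150 mm, stuffed with a cedar block; bystander, far side of the bench; origin under its middle
- boot_b: the other boot toe of the pair, same size; bystander, far side of the bench; origin under its middle
- hanger_a: small white plastic hanger lying flat, 260 mm wide, 10 mm thick; bystander, near side on the left; origin at the middle of its straight bar
- hanger_b: second small white plastic hanger lying flat, same size; bystander, right-hand side; origin at the middle of its straight bar
- brush: wooden shoe brush, 170 x 55 x 48 mm; bystander, far side on the left; origin under its middle
- tin: dark metal shoe polish tin, 78 mm across, 27 mm high; bystander, near side on the right; origin under its middle
- key_bowl: white ceramic key bowl, 110 mm across, 45 mm high; bystander, near side on the right; origin under its middle
Mind the look-alikes: they are no part of the job. Of the things like the stopper, leave any that is red or yellow; of the rest the larger one is meant.

How it is judged:
On the way, in this order (a step that is already met when the one before it is completed fails the run):
1. the stopper is out and the jar rolls on its own towards the middle joint (last 80 mm before it), faster than 0.08 m/s and touched by nothing but the board (y of jar in the frame of board between -0.08 and 0 m and linear speed of jar above 0.08 m/s and contact force between each of the fingers, stopper and jar below 0.05 N), for 0.1 s.
2. the hand runs along with the jar: past the middle joint it is close in front of it (tool point within 105 mm of the middle of the jar, seen from above) while it still rolls faster than 0.10 m/s (y of jar in the frame of board above 0 m and linear speed of jar above 0.1 m/s and horizontal distance between the grasp point and jar below 0.105 m), for 0.4 s.
3. the fingers have caught the jar in the lower half and keep it still (under 0.03 m/s), at least 20 mm short of its place at the lip (y of jar in the frame of board between 0 and 0.278 m and linear speed of jar below 0.03 m/s and contact force between the fingers and jar above 0.02 N), for 0.6 s.
At the end, for the whole second after the job is handed in: the jar lies at rest on the board against the lip (its axis within about 12 mm of low_rest along the board, square to the board within 0.12 rad), the stopper stands upright (within 0.1 rad) at rest on the bench top off the board, and the hand touches nothing (y of jar in the frame of board between 0.286 and 0.312 m and angle between the x axis of jar and the x axis of board, either way round below 0.12 rad and z of jar in the frame of board between 0.04 and 0.05 m and linear speed of each of jar, stopper below 0.02 m/s and angle between stopper's own z axis and vertical below 0.1 rad and height (world z) of stopper between -0.005 and 0.006 m).
It fails at once if the jar is knocked: the hand strikes or presses it with more than 20 N, or it comes to the lip (within 25 mm of its place there) faster than 0.12 m/s (contact force between any of the fingers, the arm, stopper and jar above 20 N or (y of jar in the frame of board above 0.273 m and linear speed of jar above 0.12 m/s)).
It fails at once if the hand touches the jar while its axis is still in the upper half of the board (contact force between the fingers and jar above 0.5 N and y of jar in the frame of board below 0 m).
It fails at once if the jar is lifted or hops off the board (z of jar in the frame of board above 0.06 m or z of jar in the frame of board below 0.035 m).
It fails at once if the door stopper is tipped over (angle between stopper's own z axis and vertical above 0.6 rad).
It fails at once if a bystander is pushed more than 30 mm from its place (distance of any of boot_a, boot_b, hanger_a, hanger_b, brush, tin, key_bowl from where it was at the start of the episode above 0.03 m).
It also fails if it takes over 48 s, if anything falls off the work surface, if the arm or the gripper's body presses on something with over 40 N, if the wrist force passes 120 N, or if a joint passes its speed limit or range.

## Working session

There is one attempt and no reset: what is moved stays moved. The work goes in short steps, Python scripts to look and compute and a tool call to move; the robot and the scene stay as the last step left them, time stands still between calls to the robot, and variables do not carry over. Pictures are saved under pics/ and viewed, about 8 in all and at most 12, crops included, and the job is handed in when it is done.

Besides the shell and the picture viewer there is one more tool, called after "Request:" as a command line: name --argument value ..., lists and objects as JSON in quotes. servo_tool: Moves the arm, as the interface text tells. Its arguments: {"type":"object","properties":{"steps":{"type":"array","items":{"type":"array","items":{"type":"array","items":{"type":"number"}}}},"force":{"type":"number"}},"required":["steps"]}

```bash
mkdir -p pics
python3 - <<'E'
from bench import env
import cv2, numpy as np
o=env.get_obs(); print(o)
for n in ("scene","top"):
    p,d=env.grab_frame(n); cv2.imwrite(f"pics/{n}0.png",p[:,:,::-1])
    c=env.calibration(n); np.savez(f"{n}0.npz",p=p,d=d,K=c["camera_matrix"],T=c["cam_to_world"])
    print(n,np.round(c["camera_matrix"],1).tolist(),np.round(c["cam_to_world"],3).tolist())
    for t in ("stopper","jar","board","jar_lid"):
        print(t,[(np.round(b["rect"]).tolist(),round(b["conf"],2)) for b in env.boxes_of(n,t)][:5])
print(np.round(env.calibration("wrist")["hand_eye"],3).tolist(),env.get_obs()["time"])
E
```

```text
{'time': 0.0, 'qpos': array([-1.29483064e+00,  1.16491566e-01,  1.44228681e+00, -3.65727310e-05,
        1.58403086e+00, -3.78068586e-02]), 'joint_vel': array([-1.72451454e-04,  2.28997405e-03, -3.74021088e-05,  1.39189082e-03,
        1.01535018e-04, -1.33822302e-03]), 'effort': array([-8.59584852e-04, -7.31978559e+01, -6.32487988e+01, -1.79951712e-04,
        6.00488711e-03, -3.73149055e-05]), 'position': array([ 0.20826555, -0.64187335,  0.24924503]), 'ee_rot': array([-3.10182066e+00, -4.90664602e-01,  2.83953571e-04]), 'force': array([ 0.11018245,  0.57152993, -0.04054159]), 'torque': array([ 0.03241335,  0.04383483, -0.00040126]), 'width': 0.08541438774480532}
scene [[370.1, 0.0, 319.7], [0.0, 370.1, 206.4], [0.0, 0.0, 1.0]] [[0.549, 0.634, -0.546, 1.136], [0.836, -0.417, 0.356, -0.386], [-0.002, -0.652, -0.759, 0.907], [0.0, 0.0, 0.0, 1.0]]
stopper [([227.0, 324.0, 252.0, 357.0], 0.87), ([262.0, 220.0, 284.0, 251.0], 0.64), ([275.0, 174.0, 285.0, 198.0], 0.55), ([204.0, 316.0, 222.0, 331.0], 0.55)]
jar []
board [([192.0, 149.0, 425.0, 310.0], 0.85)]
jar_lid [([220.0, 216.0, 276.0, 277.0], 0.65)]
top [[379.0, 0.0, 325.1], [0.0, 379.0, 205.0], [0.0, 0.0, 1.0]] [[-0.028, -0.992, 0.124, 0.391], [-0.999, 0.032, 0.025, -0.032], [-0.028, -0.124, -0.992, 1.32], [0.0, 0.0, 0.0, 1.0]]
stopper [([331.0, 252.0, 342.0, 264.0], 0.68), ([437.0, 166.0, 448.0, 173.0], 0.54), ([372.0, 190.0, 387.0, 204.0], 0.45)]
jar [([384.0, 178.0, 418.0, 219.0], 0.67), ([400.0, 267.0, 427.0, 294.0], 0.28)]
board [([220.0, 164.0, 434.0, 245.0], 0.73), ([200.0, 276.0, 272.0, 341.0], 0.41)]
jar_lid [([382.0, 177.0, 414.0, 224.0], 0.7)]
[[-0.0, -0.955, -0.297, 0.076], [1.0, -0.0, -0.001, -0.0], [0.001, -0.297, 0.955, -0.123], [0.0, 0.0, 0.0, 1.0]] 0.5
```

Run:
```python
import cv2
for n in ("scene","top"):
    im=cv2.imread(f"pics/{n}0.png")
    cv2.imwrite(f"pics/{n}0b.png",cv2.resize(im[120:400,150:550] if n=="top" else im[120:380,130:500],None,fx=2 if n=="top" else 2.1,fy=2 if n=="top" else 2.1,interpolation=cv2.INTER_CUBIC))
```

```text
(no output)
```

View pics/scene0b.png

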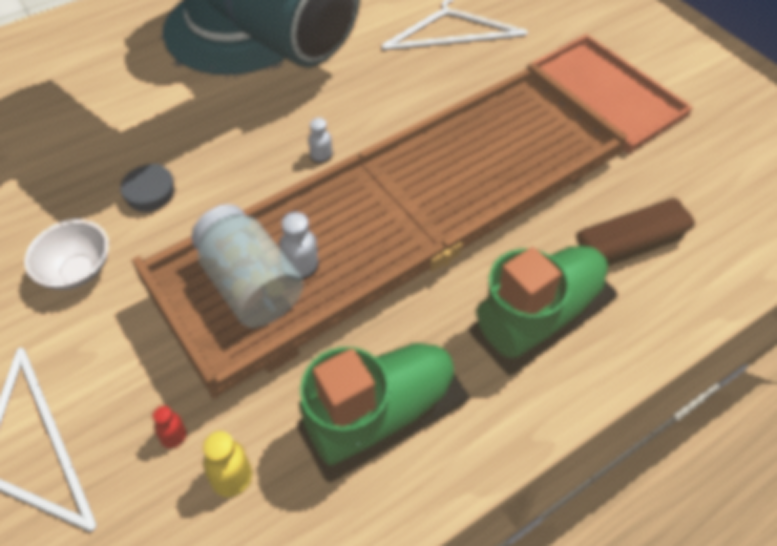

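View pics/top0b.png

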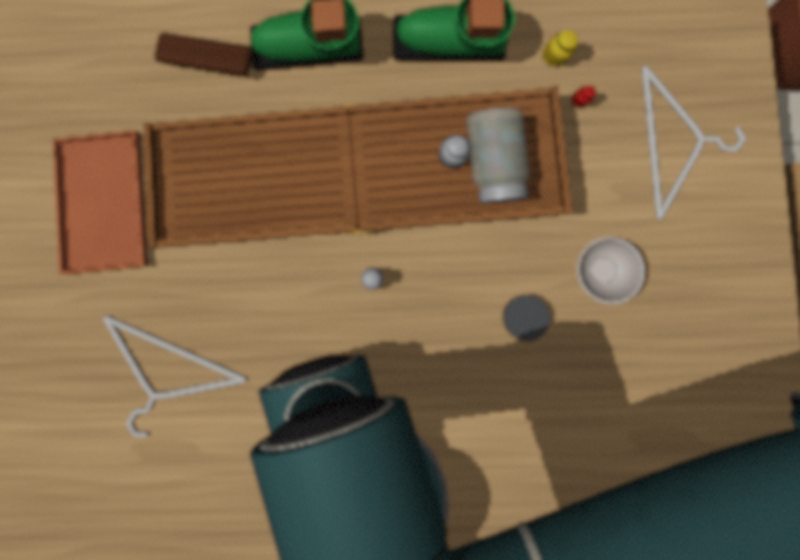

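The stopper meant is the larger grey one leaning on the jar, at top pixel (377,195). The smaller grey one at (336,259), the red and the yellow ones are look-alikes. Downhill is to the left in the top view, about world +y.

```bash
cat > h.py <<'E'
import numpy as np, cv2
def cloud(n,p,d,K,T):
    v,u=np.mgrid[:400,:640]; z=d
    P=np.stack([(u-K[0,2])/K[0,0]*z,(v-K[1,2])/K[1,1]*z,z,np.ones_like(z)],-1)@T.T
    return P[...,:3]
def load(n):
    f=np.load(n+".npz"); return f["p"],f["d"],cloud(n,f["p"],f["d"],f["K"],f["T"])
E
python3 - <<'E'
from h import *
for n in ("scene0","top0"):
    p,d,P=load(n); ok=d>0
    # bench check
    hsv=cv2.cvtColor(p,cv2.COLOR_RGB2HSV)
    z=P[...,2]; b=ok&(abs(z)<0.012); print(n,"bench z med",np.median(z[b]),"pts",b.sum())
    A=np.c_[P[b][:,:2],np.ones(b.sum())]; c0=np.linalg.lstsq(A,z[b],rcond=None)[0]; print(" bench plane",c0)
    m=ok&(z>0.03)&(z<0.085)&(P[...,0]>0.40)&(P[...,0]<0.80)&(P[...,1]>-0.45)&(P[...,1]<0.5)
    mm=m.astype(np.uint8); k,l,s,c=cv2.connectedComponentsWithStats(mm); i=1+np.argmax(s[1:,4]); m=l==i
    r=cv2.minAreaRect(P[m][:,:2].astype(np.float32)); print(" rect",r, cv2.boxPoints(r).round(3).tolist())
    # board interior plane
    (cx,cy),_,_=r; bp=np.array(cv2.boxPoints(r)); 
    e=[bp[1]-bp[0],bp[2]-bp[1]]; yv=max(e,key=np.linalg.norm); yv=yv/np.linalg.norm(yv); yv*=np.sign(yv[1]); xv=np.array([yv[1],-yv[0]])
    q=P[...,:2]-[cx,cy]; X=q@xv; Y=q@yv; print(" yaw of y",np.arctan2(yv[1],yv[0]))
    for lo,hi in ((-.33,.33),(-.33,-0.02),(0.02,.32)):
        s=m&(abs(X)<0.08)&(Y>lo)&(Y<hi)&(z<0.062)&~((Y<-0.1)&(Y>-.29)&(X>-.09))
        A=np.c_[X[s],Y[s],np.ones(s.sum())]; c=np.linalg.lstsq(A,z[s],rcond=None)[0]; print("  plane",lo,hi,c.round(4),"res",np.std(A@c-z[s]).round(4),s.sum())
    for x in (-.1,.1):
        s=m&(abs(X-x)<0.005)&(abs(Y)<.33); c=np.polyfit(Y[s],z[s],1); print("  rim",x,c.round(4),s.sum())
    j=ok&(z>0.10)&(z<0.16)&(abs(X)<0.11)&(Y<-.1)&(Y>-.34)
    print(" high pts X",np.percentile(X[j],[1,50,99]).round(3),"Y",np.percentile(Y[j],[1,50,99]).round(3),"zmax",np.percentile(z[j],99))
    for y in np.arange(-.3,-.1,.01):
        s=ok&(abs(Y-y)<.005)&(abs(X)<0.09)&(z>.06); 
        if s.sum()>3: print("   ",round(y,3),s.sum(),np.percentile(z[s],[50,95]).round(3),np.percentile(X[s],[2,98]).round(3))
E
```

```text
scene0 bench z med -0.00017520314886310118 pts 97863
 bench plane [ 2.97974156e-04  4.52875055e-04 -3.66923094e-05]
 rect ((0.5566444993019104, -0.005064904689788818), (0.22182293236255646, 0.7026005983352661), 3.2919533252716064) [[0.4259999990463257, 0.33899998664855957], [0.4659999907016754, -0.3619999885559082], [0.6880000233650208, -0.3490000069141388], [0.6470000147819519, 0.35199999809265137]]
 yaw of y 1.6282518
  plane -0.33 0.33 [ 0.0006 -0.0277  0.0481] res 0.0016 6092
  plane -0.33 -0.02 [ 0.0003 -0.0278  0.0481] res 0.0015 1975
  plane 0.02 0.32 [ 0.0005 -0.0286  0.0483] res 0.0016 3463
  rim -0.1 [-0.0235  0.0591] 1009
  rim 0.1 [-0.0224  0.0557] 1605
 high pts X [-0.078  0.012  0.061] Y [-0.282 -0.239 -0.155] zmax 0.1489443883081564
    -0.3 4 [0.066 0.073] [-0.062  0.09 ]
    -0.28 197 [0.115 0.124] [-0.053  0.061]
    -0.27 261 [0.128 0.135] [-0.078  0.061]
    -0.26 253 [0.136 0.142] [-0.076  0.061]
    -0.25 252 [0.141 0.145] [-0.077  0.061]
    -0.24 239 [0.143 0.146] [-0.077  0.061]
    -0.23 228 [0.142 0.145] [-0.075  0.061]
    -0.22 206 [0.139 0.143] [-0.073  
[... 1043 characters left out ...]
8394554
    -0.3 10 [0.061 0.063] [-0.079  0.089]
    -0.29 4 [0.062 0.066] [-0.081  0.084]
    -0.28 48 [0.12  0.126] [-0.052  0.06 ]
    -0.27 115 [0.13  0.137] [-0.08   0.056]
    -0.26 127 [0.137 0.142] [-0.081  0.057]
    -0.25 143 [0.142 0.146] [-0.081  0.057]
    -0.24 146 [0.143 0.147] [-0.081  0.058]
    -0.23 158 [0.141 0.146] [-0.081  0.056]
    -0.22 156 [0.138 0.143] [-0.08   0.057]
    -0.21 172 [0.131 0.138] [-0.08   0.058]
    -0.2 171 [0.118 0.128] [-0.077  0.058]
    -0.19 30 [0.104 0.109] [-0.046  0.04 ]
    -0.18 33 [0.145 0.151] [-0.015  0.023]
    -0.17 50 [0.145 0.151] [-0.017  0.03 ]
    -0.16 58 [0.125 0.15 ] [-0.015  0.027]
    -0.15 38 [0.104 0.143] [-0.009  0.019]
```

Request:
servo_tool --steps '[[[0.493,-0.334,0,-1.318,0.0854],[0.493,-0.334,0,-1.318,0.0854],[0.493,-0.334,0,-1.318,0.0854],[0.493,-0.334,0,-1.318,0.0854],[0.493,-0.334,0,-1.318,0.0854],[0.493,-0.334,0,-1.318,0.0854],[0.493,-0.334,0,-1.318,0.07],[0.493,-0.334,0,-1.318,0.07],[0.493,-0.334,0,-1.318,0.07],[0.493,-0.334,0,-1.318,0.07],[0.493,-0.334,0,-1.318,0.07],[0.493,-0.334,0,-1.318,0.07]]]' --force 40

```text
time: 2.0
position: [0.5739, -0.1725, 0.25]
ee_rot: [-2.153, -2.288, 0.0]
force: [-0.1, -0.1, 0.4]
width: 0.0697
```

```bash
cat >> h.py <<'E'
from scipy.spatial.transform import Rotation as Rn
C=np.array([0.554,-0.005]); YA=1.632
yv=np.array([np.cos(YA),np.sin(YA)]); xv=np.array([yv[1],-yv[0]])
def bxy(P): q=np.asarray(P)[...,:2]-C; return q@xv,q@yv
def wrist(env,name):
    o=env.get_obs(); T=np.eye(4); T[:3,:3]=Rn.from_rotvec(o["ee_rot"]).as_matrix(); T[:3,3]=o["position"]
    p,d=env.grab_frame("wrist"); c=env.calibration("wrist"); cv2.imwrite(f"pics/{name}.png",p[:,:,::-1])
    return o,p,d,cloud("w",p,d,c["camera_matrix"],T@c["hand_eye"])
E
python3 - <<'E'
from bench import env
from h import *
o,p,d,P=wrist(env,"w1"); print(o["time"],o["position"],o["ee_rot"],o["width"],"tcp board",bxy(o["position"]))
R=Rn.from_rotvec(o["ee_rot"]).as_matrix(); print("phi",np.arctan2(R[1,0],R[0,0]))
X,Y=bxy(P); z=P[...,2]; ok=d>0
s=ok&(z>0.125)&(z<0.165)&(Y>-.19)&(Y<-.13)&(abs(X)<.06)
print("knob X",np.percentile(X[s],[2,50,98]),"Y",np.percentile(Y[s],[2,50,98]),"z",np.percentile(z[s],[2,98]),s.sum())
t=s&(z>np.percentile(z[s],98)-0.006); print("top part",X[t].mean(),Y[t].mean(),t.sum())
s=ok&(z>0.09)&(Y<-.19)&(Y>-.32)&(abs(X)<.09); print("jar X",np.percentile(X[s],[2,98]),"Y",np.percentile(Y[s],[2,98]),"z",np.percentile(z[s],98))
np.savez("w1.npz",p=p,d=d,P=P)
# near-side objects
for n in ("scene0","top0"):
    _,dd,Q=load(n); X,Y=bxy(Q); z=Q[...,2]
    m=((dd>0)&(z>0.015)&(X<-.115)&(X>-.32)&(abs(Y)<.42)).astype(np.uint8); k,l,st,c=cv2.connectedComponentsWithStats(m)
    for i in range(1,k):
        if st[i,4]>15: q=l==i; print(n,"obj X",X[q].min().round(3),X[q].max().round(3),"Y",Y[q].min().round(3),Y[q].max().round(3),"z",z[q].max().round(3))
E
```

```text
2.0 [ 0.57391753 -0.172511    0.24996462] [-2.15258260e+00 -2.28817768e+00  4.30967965e-04] 0.06967526078883687 tcp board (np.float64(0.009634351623877817), np.float64(-0.16841562547817404))
phi 1.6318457817493497
knob X [-0.00534327  0.00855908  0.02288688] Y [-0.17937344 -0.16305211 -0.15055255] z [0.13010145 0.14906501] 1771
top part 0.008643712811227002 -0.16477164645602196 1579
jar X [-0.07268967  0.05964862] Y [-0.26339551 -0.19164115] z 0.14420701355347113
scene0 obj X -0.32 -0.287 Y -0.038 0.086 z 0.573
scene0 obj X -0.32 -0.29 Y 0.0 0.143 z 0.245
scene0 obj X -0.133 -0.125 Y 0.39 0.419 z 0.027
scene0 obj X -0.198 -0.165 Y -0.035 0.002 z 0.078
scene0 obj X -0.312 -0.233 Y -0.306 -0.229 z 0.031
scene0 obj X -0.263 -0.154 Y -0.42 -0.356 z 0.048
top0 obj X -0.262 -0.156 Y -0.42 -0.356 z 0.053
top0 obj X -0.134 -0.115 Y 0.369 0.418 z 0.029
top0 obj X -0.204 -0.17 Y -0.032 0.002 z 0.078
top0 obj X -0.313 -0.239 Y -0.304 -0.228 z 0.033
top0 obj X -0.32 -0.295 Y 0.002 0.139 z 0.23
top0 obj X -0.32 -0.285 Y -0.042 0.101 z 0.672
```

View pics/w1.png

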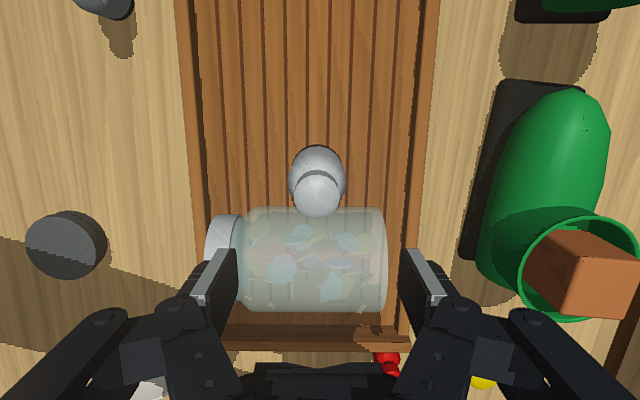

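The wrist view shows the knob of the large stopper at pixel (318,195), with the jar (245–385, 208–310) just uphill of it. I'll descend and grip the knob.

Request:
servo_tool --steps '[[[0.003,-0.001,0.05,0,0.07],[0.003,-0.001,0.09,0,0.07],[0.003,-0.001,0.113,0,0.07],[0.003,-0.001,0.113,0,0.07]]]'

```text
time: 2.55
position: [0.5718, -0.17, 0.1356]
ee_rot: [-2.153, -2.285, 0.002]
force: [-0.6, 0.7, 0.0]
width: 0.07
```

Request:
servo_tool --steps '[[[0,0,0,0,0.02],[0,0,0,0,0.02]]]' --force 40

```text
time: 2.8
position: [0.5734, -0.1697, 0.1386]
ee_rot: [2.152, 2.286, 0.001]
force: [0.3, -0.0, -0.1]
width: 0.0344
```

Request:
servo_tool --steps '[[[0,0,0,0,0.02],[0,0,0,0,0.02],[0,0,0,0,0.02]]]'

```text
time: 3.18
position: [0.5734, -0.1695, 0.1386]
ee_rot: [2.151, 2.287, 0.001]
force: [-1.7, -0.3, 6.2]
width: 0.0308
```

Run:
```python
from bench import env
from h import *
o,p,d,P=wrist(env,"w2"); print(o["time"],o["position"],bxy(o["position"]),o["width"],o["force"])
X,Y=bxy(P); z=P[...,2]; s=(d>0)&(z>0.06)&(Y<-.18)&(Y>-.32)&(abs(X)<.09); print("jar front",np.percentile(Y[s],[2,99]),"zmax",np.percentile(z[s],98),s.sum())
np.savez("w2.npz",p=p,d=d,P=P)
```

```text
3.175 [ 0.57338391 -0.16951259  0.13857077] (np.float64(0.009285121909747927), np.float64(-0.16539019374853042)) 0.030848475726772347 [-1.6721824  -0.30416553  6.20482048]
jar front [-0.22111927 -0.19084682] zmax 0.14069171499062208 6428
```

View pics/w2.png

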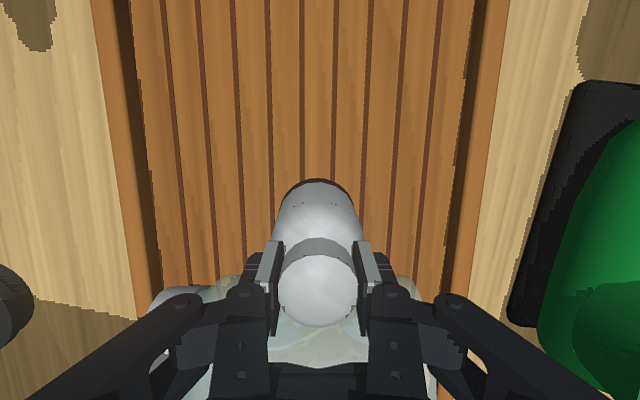

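Gripped: the width is 31 mm, and the picture shows the knob between the pads at (318,290). Next I squeeze harder, take the stopper out and set it on the bench in one call.

Request:
servo_tool --steps '[[[0,0,0,0,0.02],[0,0,0,0,0.02],[0.012,0,-0.012,0,0.02],[0.026,-0.03,-0.032,0,0.02],[0.036,-0.085,-0.036,0,0.02],[0.038,-0.14,-0.034,0,0.02],[0.038,-0.172,-0.012,0,0.02],[0.038,-0.175,0.03,0,0.02],[0.038,-0.175,0.046,0,0.02],[0.038,-0.175,0.05,0,0.02],[0.038,-0.175,0.05,0,0.055],[0.038,-0.175,0.05,0,0.055]]]' --force 80

```text
time: 4.72
position: [0.3969, -0.1422, 0.0884]
ee_rot: [2.151, 2.287, 0.001]
force: [-0.5, -0.0, 0.2]
width: 0.0551
```

Request:
servo_tool --steps '[[[0,0,-0.06,0,0.055],[0.045,0.015,-0.095,0,0.05],[0.09,0.055,-0.095,0,0.05],[0.13,0.1,-0.08,0,0.05],[0.17,0.14,-0.055,0,0.05],[0.2,0.166,-0.02,0,0.05]]]'

```text
time: 5.48
position: [0.5517, 0.0699, 0.1077]
ee_rot: [2.15, 2.288, 0.003]
force: [0.1, -1.5, -0.2]
width: 0.0497
```

```bash
cat > jar.py <<'E'
from bench import env
from h import *
import sys
o,p,d,P=wrist(env,sys.argv[1]); np.savez(sys.argv[1]+".npz",p=p,d=d,P=P,T=o["time"])
print(o["time"],o["position"].round(4),"tcp XY",np.round(bxy(o["position"]),4),o["width"].round(4),"F",o["force"].round(2))
X,Y=bxy(P); z=P[...,2]; tx,ty=bxy(o["position"]); b=0.0481-0.0278*Y
s=(d>0)&(z>b+.03)&(z<b+.095)&(Y<ty+.0)&(Y>ty-.25)
for lo,hi in ((-.055,-.035),(-.01,.01),(.035,.055)):
    t=s&(X>lo)&(X<hi)&(Y<ty-.015)
    if t.sum()<30: print("few",t.sum()); continue
    # fit circle r=45 with centre z = b+0.045
    y=Y[t]; h=(z-b)[t]-.045; q=abs(h)<.043
    print("X",lo,"front",np.percentile(y,99).round(4),"jarY",np.median(y[q]-np.sqrt(.045**2-h[q]**2)).round(4), "hmax",np.percentile(h,98).round(3),t.sum())
E
python3 jar.py w3
```

```text
Traceback (most recent call last):
  File "jar.py", line 5, in <module>
    print(o["time"],o["position"].round(4),"tcp XY",np.round(bxy(o["position"]),4),o["width"].round(4),"F",o["force"].round(2))
                                                                                   ^^^^^^^^^^^^^^^^
AttributeError: 'float' object has no attribute 'round'
```

```bash
sed -i 's/o\["width"\].round(4)/round(o["width"],4)/' jar.py
sed -e 's/^o,p,d,P=wrist.*$/f=np.load("w3.npz");p,d,P=f["p"],f["d"],f["P"];o=env.get_obs();print("frame t",f["T"])/' jar.py > j3.py; python3 j3.py
```

```text
frame t 5.475
5.525 [0.5512 0.0721 0.102 ] tcp XY [0.0019 0.0771] 0.0496 F [-4.81  2.22 -6.89]
X -0.055 front 0.0249 jarY -0.0198 hmax 0.021 125
X -0.01 front 0.0344 jarY -0.0113 hmax 0.013 1710
X 0.035 front 0.0343 jarY -0.0115 hmax 0.025 88
```

Request:
servo_tool --steps '[[[0.024,0,0.008,0,0.05],[0.053,0,0.012,0,0.05],[0.082,0,0.013,0,0.05],[0.111,0,0.013,0,0.05]]]'

```text
time: 6.02
position: [0.5431, 0.1796, 0.0949]
ee_rot: [2.152, 2.288, 0.001]
force: [0.1, 0.5, 0.1]
width: 0.0502
```

Run:
```python
from bench import env
from h import *
o=env.get_obs(); print(o["time"],o["position"],bxy(o["position"]),o["force"],o["torque"],o["effort"],o["joint_vel"])
```

```text
6.025 [0.54309602 0.17964102 0.09487662] (np.float64(0.0004100870395947562), np.float64(0.18496225667333577)) [0.07815441 0.53042825 0.07154494] [-0.00495713  0.00233552 -0.046931  ] [-4.96245727e+00 -5.88370621e+01 -5.75467873e+01  2.39808502e-02
  4.47533559e-02 -1.05617769e+00] [ 0.40066219  0.11820751 -0.12000271  0.00059811 -0.00146354  0.39942116]
```

Request:
servo_tool --steps '[[[0.029,0,0.001,0,0.05],[0.056,0,0.0015,0,0.05],[0.079,0,0.002,0,0.05],[0.097,0,0.003,0,0.05],[0.11,0,0.003,0,0.05],[0.118,0,0.003,0,0.05],[0.122,0,0.003,0,0.05],[0.123,0,0.003,0,0.05],[0.123,0,0.003,0,0.05],[0.123,0,0.003,0,0.05]]]'

```text
time: 7.28
position: [0.5353, 0.301, 0.091]
ee_rot: [2.153, 2.288, 0.0]
force: [-0.8, 0.5, -0.7]
width: 0.0498
```

```bash
python3 jar.py w4
```

```text
7.275 [0.5353 0.301  0.091 ] tcp XY [1.000e-04 3.066e-01] 0.0498 F [-0.77  0.48 -0.75]
X -0.055 front 0.2853 jarY 0.2455 hmax 0.034 732
X -0.01 front 0.2915 jarY 0.251 hmax 0.028 1501
X 0.035 front 0.2864 jarY 0.2509 hmax 0.035 806
```

View pics/w4.png

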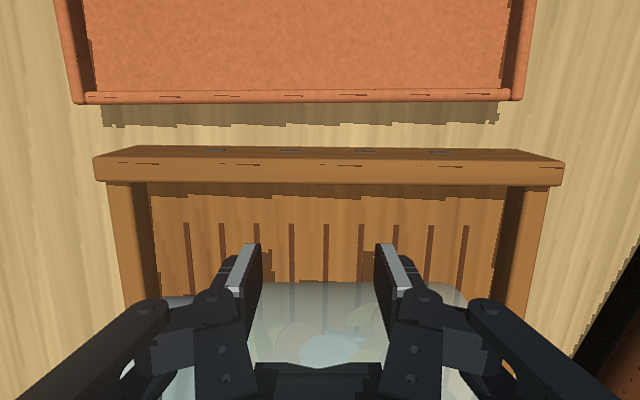

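The jar is caught between the fingers at board y ≈ 0.25, with the lip (about row 165) still 48 mm from its resting place. I'll hold it, then let it down slowly.

Request:
servo_tool --steps '[[[0,0,0,0,0.05],[0,0,0,0,0.05],[0,0,0,0,0.05],[0,0,0,0,0.05],[0,0,0,0,0.05],[0,0,0,0,0.05],[0,0,0,0,0.05],[0,0,0,0,0.05]]]'

```text
time: 8.32
position: [0.5352, 0.3013, 0.091]
ee_rot: [-2.153, -2.288, -0.0]
force: [-0.7, 0.4, 0.6]
width: 0.0499
```

Request:
servo_tool --steps '[[[0.002,0,0,0,0.05],[0.006,0,0,0,0.05],[0.011,0,0,0,0.05],[0.016,0,0,0,0.05],[0.021,0,0,0,0.05],[0.026,0,0,0,0.05],[0.031,0,0,0,0.05],[0.035,0,0,0,0.05],[0.039,0,0,0,0.05],[0.043,0,0,0,0.05],[0.046,0,0,0,0.05],[0.049,0,0,0,0.05],[0.052,0,0,0,0.05],[0.055,0,0,0,0.05],[0.058,0,0,0,0.05],[0.063,0,0,0,0.05],[0.069,0,0,0,0.05],[0.075,0,0,0,0.05],[0.08,0,0,0,0.05],[0.08,0,0,0,0.05]]]'

```text
time: 10.82
position: [0.5303, 0.3815, 0.0909]
ee_rot: [-2.152, -2.289, 0.0]
force: [-0.3, 0.7, 0.5]
width: 0.0498
```

```bash
python3 jar.py w5
```

```text
10.825 [0.5303 0.3815 0.0909] tcp XY [-0.      0.3873] 0.0498 F [-0.34  0.7   0.55]
X -0.055 front 0.3399 jarY 0.2904 hmax 0.013 33
X -0.01 front 0.3451 jarY 0.2991 hmax 0.005 1130
X 0.035 front 0.344 jarY 0.2991 hmax 0.019 179
```

Request:
servo_tool --steps '[[[0.005,0,-0.03,0,0.05],[0.005,0,-0.09,0,0.05],[0.005,0,-0.15,0,0.05],[0.005,0,-0.19,0,0.05],[0.005,-0.06,-0.2,0,0.05],[0.005,-0.12,-0.2,0,0.05],[0.005,-0.12,-0.2,0,0.05]]]'

```text
time: 11.75
position: [0.4077, 0.3786, 0.2921]
ee_rot: [-2.15, -2.29, -0.003]
force: [1.3, -0.3, 0.7]
width: 0.0497
```

Run:
```python
from bench import env
from h import *
for n in ("scene","top"):
    p,d=env.grab_frame(n); c=env.calibration(n); P=cloud(n,p,d,c["camera_matrix"],c["cam_to_world"])
    cv2.imwrite(f"pics/{n}1.png",cv2.resize(p[100:400,130:550,::-1],None,fx=1.9,fy=1.9))
    X,Y=bxy(P); z=P[...,2]
    b=0.0481-.0278*Y
    for lo,hi in ((-.055,-.03),(-.01,.01),(.03,.055)):
        t=(d>0)&(z>b+.055)&(z<b+.1)&(X>lo)&(X<hi)&(Y>.22)&(Y<.36); y=Y[t]; h=z[t]
        if t.sum()<8: print(n,lo,"few"); continue
        t2=h>np.percentile(h,95)-.004; print(n,lo,"ridge Y",y[t2].mean().round(4),"extent",np.percentile(y,[1,99]).round(4),"top",(h-b[t]).max().round(3))
    s=(d>0)&(z>.012)&(z<.11)&(X<-.112)&(X>-.23)&(Y>-.2)&(Y<-.06)
    print(n,"stopper X",np.percentile(X[s],[1,99]).round(3),"Y",np.percentile(Y[s],[1,99]).round(3),"zmax",z[s].max().round(4))
    for lo,hi in ((.02,.05),(.078,.1)):
        q=s&(z>lo)&(z<hi); print("  z",lo,"mid",X[q].mean().round(4),Y[q].mean().round(4))
```

```text
scene -0.055 ridge Y 0.2945 extent [0.2532 0.3185] top 0.091
scene -0.01 ridge Y 0.2947 extent [0.2534 0.3255] top 0.093
scene 0.03 ridge Y 0.2941 extent [0.2532 0.3252] top 0.092
scene stopper X [-0.181 -0.143] Y [-0.156 -0.112] zmax 0.0983
  z 0.02 mid -0.151 -0.1391
  z 0.078 mid -0.1625 -0.1345
top -0.055 ridge Y 0.2955 extent [0.2545 0.3385] top 0.095
top -0.01 ridge Y 0.2944 extent [0.2551 0.3345] top 0.092
top 0.03 ridge Y 0.2976 extent [0.2549 0.3363] top 0.094
top stopper X [-0.19  -0.148] Y [-0.154 -0.108] zmax 0.0998
  z 0.02 mid -0.1682 -0.1257
  z 0.078 mid -0.1689 -0.1312
```

View pics/scene1.png

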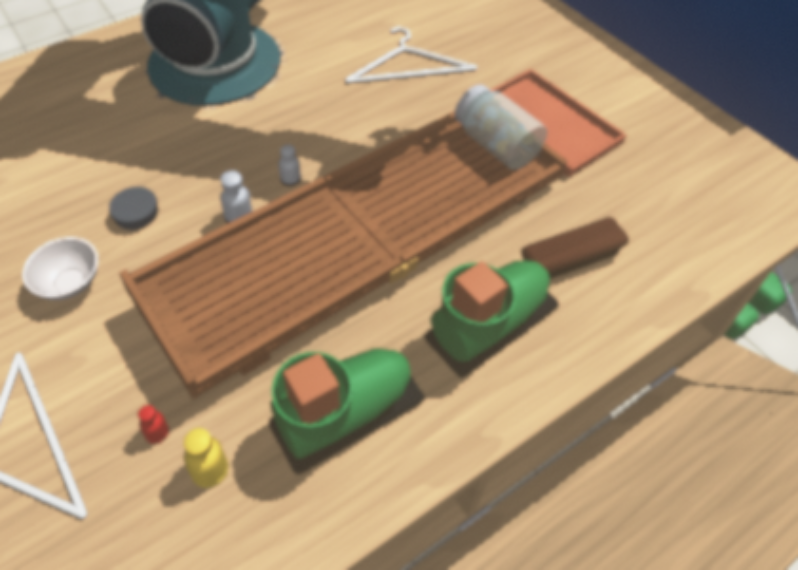

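The picture shows the jar lying square at the low end against the lip, around (500,125), and the stopper upright on the bench at (235,195). Nothing else looks moved and the hand is clear, so I'm handing in.

```bash
python3 -c "
from bench import env
print(env.finish_job(), env.get_obs()['time'])"
```

```text
the job is handed in; nothing more can be done
the job is handed in; nothing more can be done
```

The job is handed in, about 12 s into the 48 s allowed; no verdict was reported.

- **What I did:** I took the stopper out by its knob and stood it upright on the bench on the robot's side of the board. The jar rolled on its own past the joint. The fingers ran along just in front of it and braked it to a standstill at board y ≈ 0.25 m. They held it there for over a second, then let it down to the lip at about 0.04 m/s before the hand came away.
- **Jar at the end:** its axis lies at board y ≈ 0.294–0.299 m, depending on the camera (target 0.298 m). It is square to the board within a few hundredths of a radian.
- **Stopper at the end:** it stands upright on the bench at about board (−0.165, −0.132) m, with its top at 0.098–0.100 m. That is 2–4 mm above its nominal 96 mm; I put this down to depth error.
- **Everything else:** the last picture shows no bystander visibly moved and the hand clear.
- **Not confirmed:** jar speeds and the contact forces while braking were not measured directly. The readings I took during the catch were under 1 N. The jar rolled somewhat faster than I predicted: about 0.11 m/s² against 0.09.

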